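Return the gelato spatula to its own spring-clip rest

ROBOT

A 6-joint arm with a two-finger parallel gripper is mounted at the origin on the work surface. World frame = base frame: x ahead of the robot, y to its left, z up, the work surface at z = 0. Lengths are in mm, angles in degrees, forces in N, time in s.
With the tool pointing down it reaches from about 300 to 850 mm from the base axis. Payload 4.2 kg.
Tool frame: the origin (TCP) lies at the very end of the fingers, on their centre line; the grasp point (between the pads) lies 19 mm behind it (env.grasp_offset is the distance from the TCP to the grasp point, in mm); z points along the fingers, y is the line along which they close (so a half turn about z gives the same grasp; the last joint's range is limited). The gripper opens to 91 mm and grips with 3 to 60 N. Pads are 32 mm wide; open, the fingers measure 118 mm over their backs; the gripper's body (76 mm by 178 mm) begins 60 mm behind the grasp point.
Start: joints at [66.635, 18.312, 89.639, -0, 72.044, -1.146], TCP at [217.443, 532.321, 174.176] pointing down, gripper open.
Joint ranges: [-177.97, 177.97], [-48.28, 115.42], [12.27, 149.76], [-77.06, 257.06], [2.81, 150.46], [-146.56, 146.56]. Speed limits (degrees/s): [147.25, 147.25, 180, 180, 180, 180].

INTERFACE

Orientations are given as [roll, pitch, yaw] about the fixed x, y, z axes, in that order (R = Rz(yaw) Ry(pitch) Rx(roll)).
In Python, from workcell import env gives the robot as it stands. The module is installed in compiled form; this text tells all that it offers.
- The arm moves only by the tool send_rows, never from a script. Its argument "motion" is a list of rows, each an object of numbers: "tx", "ty", "tz": the shift along the tool's x, y, z in units of 500 mm (1.0 is 500 mm); "rx", "ry", "rz": the turn, a rotation vector about the tool's x, y, z in units of 30 degrees (1.0 is 30 degrees); "gripper": the closure, from -1 (fully open) to 1 (shut). In form: [{"tx": .., "ty": .., "tz": .., "rx": .., "ry": .., "rz": .., "gripper": ..}, ...]. A call has 1 to 12 rows; each row shifts and turns the commanded pose from where the row before left it, along the tool's axes as they then stand; what a row does not reach is not made up. A row lasts 1/8 s, in which the tool goes at most 62.5 mm and 10.7 degrees, less where a joint would pass 70% of its speed; a pose out of reach is approached as far as the arm can. A call with a number of a shift or a turn outside -1 to 1 is refused whole. A call with a gripper value outside its range is refused whole. The fingers move at their own pace and stop on an object; "grip_force" is the grip in N (left out, the last holds). Time passes only in rows, so rows that do not move let the fingers close. It gives the time, the measured TCP pose, the force, the opening and the grip force at its end, in the units of the state.
- env.state(): the state, without advancing time (a new reading comes with each control period).
- env.grab_frame(name): name is "side" or "top"; returns a dict with "frame" (480x640x3 uint8, red, green, blue), "vertical_fov" (degrees; the focal length in pixels is half the picture's height over the tangent of half this angle, whatever the lens; pixels are square), "cx", "cy" (the principal point, pixels), "rvec" (rotation vector, rad) and "tvec" (3), from world to camera coordinates, as OpenCV has them. Camera axes: x right, y down, z forward; pixel columns grow to the right and rows downward; lengths in mm; the calibration is good to about 2 mm. A picture is of the moment at which its call begins. There is no depth.
- env.job_done(): hands the job in; it is judged then, once.
The state is a dict: "time_s": time; "qpos": joint angles; "qvel": joint speeds; "effort": joint torques, N m; "ee_pos": TCP position; "ee_rot": TCP orientation; "force": force on the tool from outside, world axes, zero at the start; "torque": the same for the moment, N m; "gripper_width": finger opening in mm; "gripper_force": force on a finger pad.
Only numpy, scipy, OpenCV 4.12 (cv2) and the standard library are available. Lean on these libraries where they do the work, as an engineer would, in place of code of your own. Each camera call takes 0.05 s, during which the arm holds its last target. There are 200 camera calls.

TASK

Put the middle-width gelato spatula with rounded corners back in its own sloping rest, the one whose channel and inlaid label match its blade, and not in the wide one: blade flat in the channel, pushed tip first under the spring clip until it is fully home against the end stop, then let go. Ease it home by feel rather than ramming it, and leave everything else on the counter where it is.

Things in the scene. Friction and masses are not known exactly. Their poses are not given: they have to be found in the camera images.
- spatula: the loose middle-width spatula, flat on the counter, 0.12 to 0.24 kg. Steel blade 100 long x 58 wide x 5 mm, tip corners rounded to 14 mm; white plastic handle 100 long x 24 wide x 28 mm high, undersides flush. Origin: underside of the blade at its centre; x runs from tip to handle, z out of the upper face. Tip at x = -50 mm, handle from x = +50 to +150 mm.
- middle_channel: the spatula's own channel, wooden, open-topped, 64 mm between walls 10 mm high. Origin on its floor, 60 mm above the counter: a fully home spatula's origin and axes coincide with it to a millimetre or two. x runs up the slope (30 degrees) to the mouth, y across, z square out of the floor. Steel bridge across at x = 0 to +8 mm, 27 mm free beneath. The handle overhangs past the mouth in free air.
- middle_stop: fixed wooden end stop, 14 mm high, at the low end of the middle channel. Origin: foot of its face, at x = -51 mm in the channel; the blade's tip rests against it when home. Pressing the blade on it with over 45 N counts as ramming.
- middle_mouth (a point): middle of the upper edge of the middle channel's floor, at x = +45 mm in the channel, where the blade is fed in; the side walls flare outwards there, from x = +20 to +45 mm, by 8 mm a side.
- middle_clip (a joint): spring clip of the middle channel: steel leaf 22 mm wide, hinged under the bridge, sloping down towards the stop; its lip is 2 mm above the floor at x = -32 mm. 0 = empty; rises to about 0.1 rad as the blade slides below it. It presses the blade down with about 8 to 10 N and resists sliding with 7 to 16 N, most as the tip first lifts it.
- middle_rest: dark wooden foot under the middle channel, fixed, 170 x 76 x 12 mm. On its low end, on the side of the channel's stop, an inlaid aluminium label shows the blade's outline, 58 mm wide with rounded corners. Origin on the counter, straight below the channel's origin.
- wide_channel: channel of the wide rest, empty, not the place for this spatula: 84 mm between its walls, label with square corners 78 mm wide; otherwise built like the middle one, same origin and axes.
- narrow_channel: channel of the narrow rest, 46 mm between its walls, same origin and axes as the middle one; a 40 mm wide spatula is already in it, fixed, its handle reaching to x = +150 mm up the slope.
- wide_spatula: a second loose spatula, to be left alone: like the first, but with a square-cornered blade 78 mm wide. Origin and axes as on the first.
- jar: glass jar with steel cap, 56 mm across, 85 mm high, to be left alone. Origin: centre of its underside.
- cups: stack of paper cups, 84 mm across the top, 100 mm high, to be left alone. Origin: centre of its underside.
- sugar: clear sugar jar, 72 mm across, 130 mm high, to be left alone. Origin: centre of its underside.
- espresso_cup: white cup with a handle, 64 mm across, 55 mm high, to be left alone. Origin: centre of its underside.
There are look-alikes about, which are no part of the job. What is shaped like the spatula but blue is not meant.

How it is judged:
By the outcome, as a careful person would: the job done as asked, in the order asked, and still so for the second after the job is handed in, with the robot touching nothing.
It also fails if it takes over 48 s, if anything falls off the work surface, if the arm or the gripper's body presses on something with over 40 N, if the wrist force passes 120 N, or if a joint passes its speed limit or range.

## Working session

There is one attempt and no reset: what is moved stays moved. The work goes in short steps, Python scripts to look and compute and a tool call to move; the robot and the scene stay as the last step left them, time stands still between calls to the robot, and variables do not carry over. Pictures are saved under pics/ and viewed, at most 10 in all, crops included, and the job is handed in when it is done.

Besides the shell and the picture viewer there is one more tool, called after ">>>" by a JSON object that holds its "name" and its "arguments". send_rows: Moves the arm, as the interface text tells. Shifts and turns lie within -1 to 1; 1 stands for 500 mm of shift or 30 degrees of turn. Its arguments: {"type":"object","properties":{"motion":{"type":"array"},"grip_force":{"type":"number"}},"required":["motion"]}

```bash
mkdir -p pics; cat > h.py <<'E'
import numpy as np, cv2
from workcell import env
from scipy.spatial.transform import Rotation as Ro
def grab(n, name=None):
    g=env.grab_frame(n)
    if name: cv2.imwrite(f'pics/{name}.png', g['frame'][:,:,::-1])
    f=240/np.tan(np.radians(g['vertical_fov'])/2)
    g['K']=np.array([[f,0,g['cx']],[0,f,g['cy']],[0,0,1]]); g['R']=cv2.Rodrigues(np.array(g['rvec'],float))[0]; g['t']=np.array(g['tvec'],float).ravel()
    return g
def cast(g,uv,z):
    uv=np.atleast_2d(np.array(uv,float)); d=np.c_[uv,np.ones(len(uv))]@np.linalg.inv(g['K']).T@g['R']
    c=-g['R'].T@g['t']; return c+d*((z-c[2])/d[:,2])[:,None]
def proj(g,P):
    return cv2.projectPoints(np.atleast_2d(np.array(P,float)),np.array(g['rvec'],float),g['t'],g['K'],None)[0][:,0]
E
python3 - <<'E'
from h import *
for n in('top','side'):
    g=grab(n,n+'1'); print(n,g['vertical_fov'],g['cx'],g['cy'],-g['R'].T@g['t'],g['R'][2])
print(env.state())
E
```

```text
top 45.376027260086296 322.4849991310924 230.10747504322748 [ 405.44400119   19.55670974 1446.88787423] [ 0.05371501 -0.00680972 -0.99853309]
side 48.41637295954435 324.4645225028041 242.4869152169296 [  239.68898722 -1031.90547141  1120.83247948] [ 0.17259248  0.69411486 -0.69886794]
{'time_s': 0.1, 'qpos': array([ 6.66347733e+01,  1.83478000e+01,  8.96973050e+01, -2.53813691e-04,
        7.20433156e+01, -1.14555740e+00]), 'qvel': array([-0.04412998, -0.04957791, -0.19475658,  0.01270142,  0.04830317,
       -0.03791407]), 'effort': array([ 9.93294816e-04, -4.13327694e+01, -2.32508504e+01,  7.30670756e-02,
        4.21552069e-02, -6.73682575e-05]), 'ee_pos': array([217.24345968, 531.85026236, 173.42048349]), 'ee_rot': array([-1.79911592e+02, -1.52646097e-03,  1.57780408e+02]), 'force': array([ 0.76254281, -0.5440535 ,  0.08345386]), 'torque': array([ 0.0377294 , -0.01041153,  0.00567503]), 'gripper_force': 0.0, 'gripper_width': 91.04365302959697}
```

View pics/top1.png

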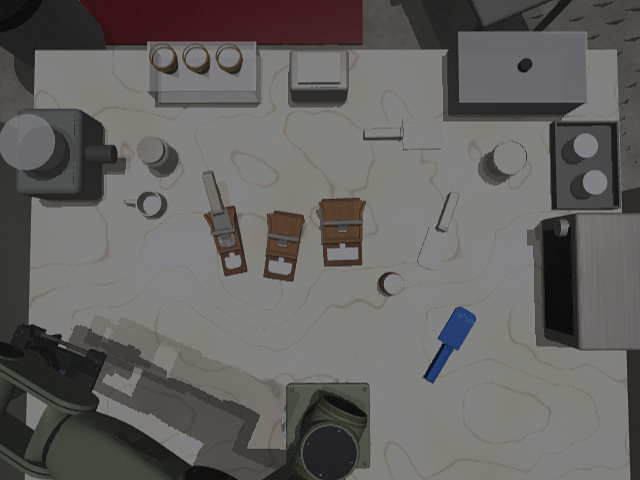

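View pics/side1.png

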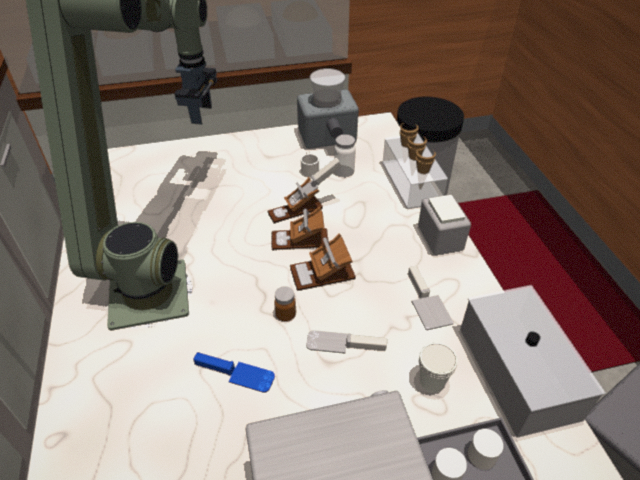

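The top view shows three rests: narrow (225,240), middle (283,245) and wide (341,232). The loose spatula is at about (438,230) with its handle up and its blade at (430,250). The wide spatula is at (400,134), and the jar at (390,284). In the side view the spatula is at (345,342) and the middle rest at (300,232). Next, an enlarged mosaic.

```bash
python3 - <<'E'
from h import *
t=cv2.imread('pics/top1.png'); s=cv2.imread('pics/side1.png')
def c(im,x,y,w,h,W,H,gain): return cv2.resize(np.clip(im[y:y+h,x:x+w]*gain,0,255).astype(np.uint8),(W,H),interpolation=cv2.INTER_CUBIC)
a=c(t,400,180,80,100,320,400,1.9); b=c(t,250,190,80,100,320,400,1.9)
# lower contrast bottom? side crops
d=c(s,300,320,100,40,400,160,1.2); e=c(s,262,205,80,50,256,160,1.2)
m=np.zeros((570,660,3),np.uint8); m[:400,:320]=a; m[:400,330:650]=b; m[405:565,:400]=d; m[405:565,402:658]=e
cv2.imwrite('pics/m1.png',m)
E
```

```text
(no output)
```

View pics/m1.png

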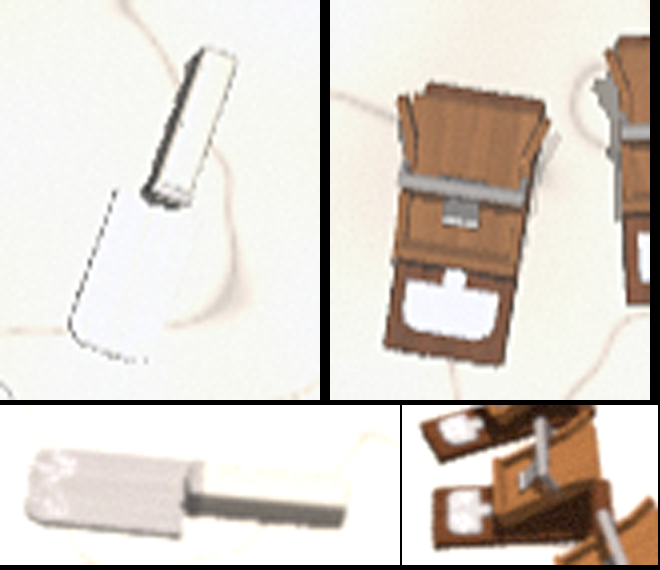

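The crops confirm it. The spatula's tip corners are rounded and its tip points toward the robot. The middle rest's mouth edge is at about (289.5,213) in the top image, and its label with rounded corners is at about (280.5,266). Next come the measurements.

```bash
python3 - <<'E'
from h import *
t=grab('top'); s=grab('side')
T=lambda u,v:(400+u/4,180+v/4); B=lambda u,v:(250+(u-330)/4,190+v/4)
S=lambda u,v:(300+u/4,320+(v-405)/4); E=lambda u,v:(262+(u-402)*80/256,205+(v-405)*50/160)
np.set_printoptions(precision=1,suppress=True)
# handle top face via mask in top & side (bright, z=28); label mask (z=12)
im=t['frame'].astype(int)
P=cast(t,[T(204,48),T(238,60),T(190,190),T(155,180)],28); print('handle top',P[:,:2]); 
ax=(P[0]+P[1]-P[2]-P[3])[:2]/2; print('len',np.linalg.norm(ax),'w',np.linalg.norm(P[0]-P[1]),np.linalg.norm(P[3]-P[2]),'yaw',np.degrees(np.arctan2(ax[1],ax[0])),'c',P.mean(0))
Q=cast(s,[S(192,462),S(182,538),S(28,522),S(36,450)],5); print('blade side',Q[:,:2],'c',Q.mean(0)); 
a2=(Q[0]+Q[1]-Q[2]-Q[3])[:2]/2; print('len',np.linalg.norm(a2),'w',np.linalg.norm(Q[0]-Q[1]),'yaw',np.degrees(np.arctan2(a2[1],a2[0])))
# rest: label mask
hsv=cv2.cvtColor(t['frame'],cv2.COLOR_RGB2HSV)
m=np.zeros((480,640),np.uint8); m[248:292,262:306]=1
wood=((hsv[...,1]>90)&(m>0)).astype(np.uint8)
cs,_=cv2.findContours(wood,cv2.RETR_CCOMP,cv2.CHAIN_APPROX_NONE)
for c in sorted(cs,key=cv2.contourArea)[-3:]:
    r=cv2.minAreaRect(c); bp=cast(t,cv2.boxPoints(r),12); d=np.diff(bp[:3,:2],axis=0); print('cont',cv2.contourArea(c),r, np.linalg.norm(d,axis=1),'yaw',np.degrees(np.arctan2(d[:,1],d[:,0])),'c',bp.mean(0))
M=cast(t,[B(428,84),B(547,101)],82.5); print('mouth floor',M, np.linalg.norm(M[0]-M[1]),M.mean(0))
f=cast(t,[B(384,348),B(505,364)],12);print('foot end',f,np.linalg.norm(f[0]-f[1]),f.mean(0))
# bridge triangulation
def tri(a,b):
    X=cv2.triangulatePoints(t['K']@np.c_[t['R'],t['t']],s['K']@np.c_[s['R'],s['t']],np.array(a).reshape(2,1),np.array(b).reshape(2,1)); return (X[:3]/X[3]).ravel()
L=tri(B(401,172),E(541,424)); R=tri(B(527,194),E(543,480)); print('bridge',L,R,np.linalg.norm(L-R))
for n,b in(('L',B(403,172)),('R',B(527,190))): print(n,cast(t,b,92))
d=M.mean(0)-f.mean(0); print('yaw mouth-foot',np.degrees(np.arctan2(d[1],d[0])),np.linalg.norm(d[:2]))
E
```

```text
handle top [[ 575.6 -310.2]
 [ 568.  -331.3]
 [ 487.1 -300.1]
 [ 493.4 -278.5]]
len 87.3618019290391 w 22.372543590750062 22.527219005113814 yaw -21.097443639982703 c [ 531. -305.   28.]
blade side [[ 494.2 -262.1]
 [ 472.9 -315.7]
 [ 383.1 -281.9]
 [ 399.8 -229.8]] c [ 437.5 -272.4    5. ]
len 97.86612179058832 w 57.62563387142091 yaw -19.736917225587252
cont 7.0 ((270.0000305175781, 255.50003051757812), (3.535533905029297, 2.1213202476501465), 45.0) [5.3 8.8] yaw [ -45.1 -135.1] c [419.6 141.   12. ]
cont 12.0 ((275.0, 256.0), (4.242640495300293, 4.242640495300293), 45.0) [10.6 10.6] yaw [ -45.1 -135.1] c [418.3 128.5  12. ]
cont 478.5 ((280.3311767578125, 262.94183349609375), (31.14334487915039, 32.65936279296875), 4.969740867614746) [81.3 77.8] yaw [ -4.9 -95.2] c [401.1 115.2  12. ]
mouth floor [[524.8 124.4  82.5]
 [514.5  53.6  82.5]] 71.62003329962717 [519.6  89.   82.5]
foot end [[366.2 157.1  12. ]
 [356.   81.8  12. ]] 75.99497279748967 [361.1 119.5  12. ]
bridge [472.5 140.2  84.4] [458.6  65.6  84.3] 75.94441286520501
L [[471.9 138.4  92. ]]
R [[461.   65.3  92. ]]
yaw mouth-foot -10.88204244397526 161.47239117388173
```

```bash
python3 - <<'E'
from h import *
np.set_printoptions(precision=1,suppress=True)
t=grab('top')
hsv=cv2.cvtColor(t['frame'],cv2.COLOR_RGB2HSV); 
roi=np.zeros((480,640),bool); roi[205:284,260:308]=1
wood=((hsv[...,1]>80)&roi).astype(np.uint8)
hull=cv2.convexHull(max(cv2.findContours(wood,cv2.RETR_EXTERNAL,cv2.CHAIN_APPROX_NONE)[0],key=cv2.contourArea))
ins=cv2.fillConvexPoly(np.zeros((480,640),np.uint8),hull,1)
gray=((hsv[...,1]<75)&(ins>0)).astype(np.uint8)
n,l,st,ce=cv2.connectedComponentsWithStats(gray)
for i in range(1,n):
    if st[i,4]>15:
        ys,xs=np.where(l==i); vx,vy,x0,y0=cv2.fitLine(np.c_[xs,ys].astype(np.float32),cv2.DIST_L2,0,.01,.01).ravel()
        print(st[i],ce[i],'line deg',np.degrees(np.arctan2(vy,vx)),cast(t,ce[i],12)[0],cast(t,ce[i],90)[0])
# edges of the wood: per row left/right with subpixel crossing on saturation
S=hsv[...,1].astype(float)
def rowedges(y):
    r=S[y]; xs=np.where(wood[y])[0]; a,b=xs.min(),xs.max()
    la=a-1+(80-r[a-1])/(r[a]-r[a-1]); rb=b+(r[b]-80)/(r[b]-r[b+1]); return la,rb
for y in range(208,284,3):
    try: a,b=rowedges(y); print(y,round(a,1),round(b,1),end=' | ')
    except Exception as e: print(y,e)
def fit(ys,k,h):
    p=cast(t,[(rowedges(y)[k],y) for y in ys],h)[:,:2]; c=np.polyfit(p[:,0],p[:,1],1); return np.degrees(np.arctan(c[0])),c
print()
for k in(0,1):
    print('foot edge',k,fit(range(259,276),k,12),'resid')
E
```

```text
[270 237  30  10 153] [285.5 240.2] line deg -4.543695 [457.6 102.4  12. ] [454.8  97.9  90. ]
[268 257  24  18 327] [279.4 266.3] line deg 9.457245 [392.8 117.5  12. ] [393.5 112.2  90. ]
208 zero-size array to reduction operation minimum which has no identity
211 273.8 278.5 | 214 266.6 297.0 | 217 266.5 302.7 | 220 267.3 304.4 | 223 268.0 303.4 | 226 268.4 302.0 | 229 268.8 300.6 | 232 269.6 299.8 | 235 288.4 297.1 | 238 267.0 299.2 | 241 266.6 298.5 | 244 266.5 298.3 | 247 266.1 297.6 | 250 265.7 297.3 | 253 265.4 296.8 | 256 266.5 296.3 | 259 265.6 296.1 | 262 265.5 295.3 | 265 264.6 295.1 | 268 264.6 294.2 | 271 263.6 294.1 | 274 263.6 293.3 | 277 268.4 293.0 | 280 286.5 292.4 | 283 zero-size array to reduction operation minimum which has no identity

foot edge 0 (np.float64(-8.67033341765754), array([ -0.2, 214.2])) resid
foot edge 1 (np.float64(-9.670226191067409), array([ -0.2, 146.4])) resid
```

```bash
python3 - <<'E'
from h import *
t=cv2.imread('pics/top1.png'); s=cv2.imread('pics/side1.png')
a=cv2.resize(np.clip(t[203:287,255:313]*1.9,0,255).astype(np.uint8),None,fx=7,fy=7,interpolation=cv2.INTER_CUBIC)
b=cv2.resize(np.clip(s[205:255,265:335]*1.3,0,255).astype(np.uint8),None,fx=5.5,fy=5.5,interpolation=cv2.INTER_CUBIC)
m=np.zeros((590,800,3),np.uint8); m[:a.shape[0],:a.shape[1]]=a; m[:b.shape[0],410:410+b.shape[1]]=b; cv2.imwrite('pics/m2.png',m)
E
```

```text
(no output)
```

View pics/m2.png

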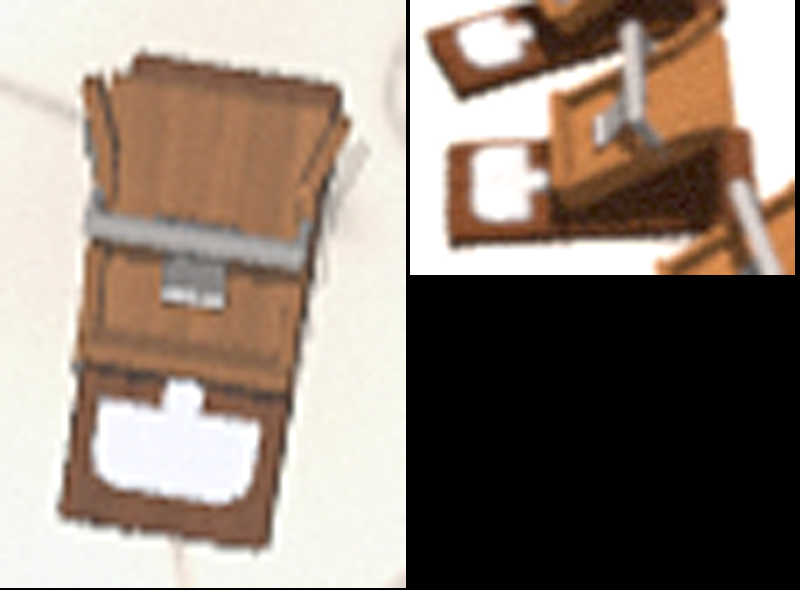

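The dark top edge at (140,55)-(342,92) in the crop turns out to be the foot's far end at z=12, not the mouth. I'll recompute with it.

```bash
python3 - <<'E'
from h import *
np.set_printoptions(precision=1,suppress=True)
t=grab('top'); A=lambda u,v:(255+(u+.0)/7-.5+1/14,203+v/7-.5+1/14)
far=cast(t,[A(138,55),A(342,90)],12); near=cast(t,[A(60,516),A(268,548)],12)
print(far,near); f,n=far.mean(0),near.mean(0); d=f-n; print('L',np.linalg.norm(d),'yaw',np.degrees(np.arctan2(d[1],d[0])),f,n)
u=d[:2]/np.linalg.norm(d[:2]); v=np.array([-u[1],u[0]])
c=(f+n)[:2]/2; print('c',c)
for nm,p,z in(('label',A(178,442),12),('mouth',A(222,88),82.5),('flaretop',A(216,98),91),('bridge',A(197,237),88),('lip',A(193,298),47),('stoptop',A(184,365),47)):
    P=cast(t,p,z)[0]; print(nm,P,'along,across',(P[:2]-c)@u,(P[:2]-c)@v)
E
```

```text
[[532.5 130.4  12. ]
 [519.6  57.4  12. ]] [[368.  158.   12. ]
 [356.3  84.1  12. ]]
L 166.13194987317593 yaw -9.407319809570124 [526.   93.9  12. ] [362.2 121.   12. ]
c [444.1 107.5]
label [394.1 116.1  12. ] along,across -50.740513062414095 0.30957265514393745
mouth [514.9  96.4  82.5] along,across 71.61499377145987 0.6104851412917291
flaretop [510.8  97.9  91. ] along,across 67.34977081891142 1.4765991333940789
bridge [463.9 104.5  88. ] along,across 20.002138581141512 0.3415002774874227
lip [444.4 108.5  47. ] along,across 0.1258961426021682 1.062432340348316
stoptop [421.1 111.6  47. ] along,across -23.371522267623508 0.34493716129824276
```

>>> {"name": "send_rows", "arguments": {"motion": [{"tz": -0.08,"gripper": -1},{"tz": -0.08},{"tx": -0.06,"ty": -0.066},{"tx": -0.06,"ty": -0.066},{"tx": -0.06,"ty": -0.066},{"tx": -0.06,"ty": -0.066},{"tx": -0.06,"ty": -0.066},{"tx": -0.06,"ty": -0.066},{"tx": -0.06,"ty": -0.066},{"tx": -0.06,"ty": -0.066},{"tx": -0.06,"ty": -0.066},{"tx": -0.06,"ty": -0.066}]}}

```text
invalid input at $.motion[0]: expected keys tx, ty, tz, rx, ry, rz, gripper
```

>>> {"name": "send_rows", "arguments": {"motion": [{"tx": -0.06,"ty": -0.066},{"tx": -0.06,"ty": -0.066},{"tx": -0.06,"ty": -0.066},{"tx": -0.06,"ty": -0.066},{"tx": -0.06,"ty": -0.066},{"tx": -0.06,"ty": -0.066},{"tx": -0.06,"ty": -0.066},{"tx": -0.06,"ty": -0.066},{"tx": -0.06,"ty": -0.066},{"tx": -0.06,"ty": -0.066},{"rz": -0.075},{"rz": 0}]}}

```text
invalid input at $.motion[0]: expected keys tx, ty, tz, rx, ry, rz, gripper
```

```bash
cat >> h.py <<'E'
def delta(pos,R):
    s=env.state(); R0=Ro.from_euler('xyz',s['ee_rot'],degrees=True)
    d=R0.inv().apply(np.array(pos)-s['ee_pos'])/500; w=np.degrees((R0.inv()*R).as_rotvec())/30
    print('t',s['time_s'],'pos',s['ee_pos'].round(1),'rot',s['ee_rot'].round(1),'q',s['qpos'].round(0),'F',s['force'].round(1),'w',round(s['gripper_width'],1)); print('shift units (tool at start)',d.round(3),'turn units',w.round(3),'world mm',(np.array(pos)-s['ee_pos']).round(1))
E
python3 -c "
from h import *
delta([526.8,-304.9,4],Ro.from_euler('xyz',[180,0,160],degrees=True))"
```

```text
t 0.3 pos [217.4 532.2 173.9] rot [-180.    -0.   157.8] q [67. 18. 90.  0. 72. -1.] F [ 0.1  0.8 -0.2] w 91.0
shift units (tool at start) [-1.206 -1.316  0.34 ] turn units [-0.001 -0.    -0.074] world mm [ 309.4 -837.1 -169.9]
```

All seven keys are needed in every row.

>>> {"name": "send_rows", "arguments": {"motion": [{"tx": 0,"ty": 0,"tz": -0.08,"rx": 0,"ry": 0,"rz": 0,"gripper": -1},{"tx": 0,"ty": 0,"tz": -0.08,"rx": 0,"ry": 0,"rz": 0,"gripper": -1},{"tx": -0.06,"ty": -0.066,"tz": 0,"rx": 0,"ry": 0,"rz": 0,"gripper": -1},{"tx": -0.06,"ty": -0.066,"tz": 0,"rx": 0,"ry": 0,"rz": 0,"gripper": -1},{"tx": -0.06,"ty": -0.066,"tz": 0,"rx": 0,"ry": 0,"rz": 0,"gripper": -1},{"tx": -0.06,"ty": -0.066,"tz": 0,"rx": 0,"ry": 0,"rz": 0,"gripper": -1},{"tx": -0.06,"ty": -0.066,"tz": 0,"rx": 0,"ry": 0,"rz": 0,"gripper": -1},{"tx": -0.06,"ty": -0.066,"tz": 0,"rx": 0,"ry": 0,"rz": 0,"gripper": -1},{"tx": -0.06,"ty": -0.066,"tz": 0,"rx": 0,"ry": 0,"rz": 0,"gripper": -1},{"tx": -0.06,"ty": -0.066,"tz": 0,"rx": 0,"ry": 0,"rz": 0,"gripper": -1},{"tx": -0.06,"ty": -0.066,"tz": 0,"rx": 0,"ry": 0,"rz": 0,"gripper": -1},{"tx": -0.06,"ty": -0.066,"tz": 0,"rx": 0,"ry": 0,"rz": 0,"gripper": -1}]}}

```text
time_s: 1.8
ee_pos: [370.6, 112.0, 254.3]
ee_rot: [180.0, 0.0, 157.8]
force: [0.7, -0.3, 0.0]
gripper_width: 91.4
gripper_force: 0.0
```

>>> {"name": "send_rows", "arguments": {"motion": [{"tx": -0.06,"ty": -0.066,"tz": 0,"rx": 0,"ry": 0,"rz": 0,"gripper": -1},{"tx": -0.06,"ty": -0.066,"tz": 0,"rx": 0,"ry": 0,"rz": 0,"gripper": -1},{"tx": -0.06,"ty": -0.066,"tz": 0,"rx": 0,"ry": 0,"rz": 0,"gripper": -1},{"tx": -0.06,"ty": -0.066,"tz": 0,"rx": 0,"ry": 0,"rz": 0,"gripper": -1},{"tx": -0.06,"ty": -0.066,"tz": 0,"rx": 0,"ry": 0,"rz": 0,"gripper": -1},{"tx": -0.06,"ty": -0.066,"tz": 0,"rx": 0,"ry": 0,"rz": 0,"gripper": -1},{"tx": -0.06,"ty": -0.066,"tz": 0,"rx": 0,"ry": 0,"rz": 0,"gripper": -1},{"tx": -0.06,"ty": -0.066,"tz": 0,"rx": 0,"ry": 0,"rz": 0,"gripper": -1},{"tx": -0.06,"ty": -0.066,"tz": 0,"rx": 0,"ry": 0,"rz": 0,"gripper": -1},{"tx": -0.06,"ty": -0.066,"tz": 0,"rx": 0,"ry": 0,"rz": 0,"gripper": -1},{"tx": 0,"ty": 0,"tz": 0,"rx": 0,"ry": 0,"rz": -0.075,"gripper": -1},{"tx": 0,"ty": 0,"tz": 0,"rx": 0,"ry": 0,"rz": 0,"gripper": -1}]}}

```text
time_s: 3.3
ee_pos: [523.2, -305.9, 253.6]
ee_rot: [180.0, -0.0, 160.0]
force: [0.2, 0.8, 0.2]
gripper_width: 90.8
gripper_force: 0.0
```

```bash
python3 -c "
from h import *
delta([526.8,-304.9,4],Ro.from_euler('xyz',[180,0,160],degrees=True))"
```

```text
t 3.3 pos [ 523.2 -305.9  253.6] rot [180.  -0. 160.] q [ -31.   19.   77.    0.   84. -101.] F [0.2 0.8 0.2] w 90.8
shift units (tool at start) [-0.006  0.004  0.499] turn units [ 0.001 -0.002 -0.001] world mm [   3.6    1.  -249.6]
```

>>> {"name": "send_rows", "arguments": {"motion": [{"tx": -0.006,"ty": 0.004,"tz": 0.058,"rx": 0,"ry": 0,"rz": 0,"gripper": -1},{"tx": 0,"ty": 0,"tz": 0.058,"rx": 0,"ry": 0,"rz": 0,"gripper": -1},{"tx": 0,"ty": 0,"tz": 0.058,"rx": 0,"ry": 0,"rz": 0,"gripper": -1},{"tx": 0,"ty": 0,"tz": 0.058,"rx": 0,"ry": 0,"rz": 0,"gripper": -1},{"tx": 0,"ty": 0,"tz": 0.058,"rx": 0,"ry": 0,"rz": 0,"gripper": -1},{"tx": 0,"ty": 0,"tz": 0.058,"rx": 0,"ry": 0,"rz": 0,"gripper": -1},{"tx": 0,"ty": 0,"tz": 0.058,"rx": 0,"ry": 0,"rz": 0,"gripper": -1},{"tx": 0,"ty": 0,"tz": 0.058,"rx": 0,"ry": 0,"rz": 0,"gripper": -1},{"tx": 0,"ty": 0,"tz": 0.018,"rx": 0,"ry": 0,"rz": 0,"gripper": -1},{"tx": 0,"ty": 0,"tz": 0.016,"rx": 0,"ry": 0,"rz": 0,"gripper": -1},{"tx": 0,"ty": 0,"tz": 0,"rx": 0,"ry": 0,"rz": 0,"gripper": -1}]}}

```text
time_s: 4.68
ee_pos: [527.1, -304.7, 5.5]
ee_rot: [-180.0, 0.0, 160.0]
force: [0.4, 0.5, 0.4]
gripper_width: 91.5
gripper_force: 0.0
```

>>> {"name": "send_rows", "arguments": {"motion": [{"tx": 0,"ty": 0,"tz": 0,"rx": 0,"ry": 0,"rz": 0,"gripper": 0},{"tx": 0,"ty": 0,"tz": 0,"rx": 0,"ry": 0,"rz": 0,"gripper": 1},{"tx": 0,"ty": 0,"tz": 0,"rx": 0,"ry": 0,"rz": 0,"gripper": 1},{"tx": 0,"ty": 0,"tz": 0,"rx": 0,"ry": 0,"rz": 0,"gripper": 1},{"tx": 0,"ty": 0,"tz": 0,"rx": 0,"ry": 0,"rz": 0,"gripper": 1},{"tx": 0,"ty": 0,"tz": 0,"rx": 0,"ry": 0,"rz": 0,"gripper": 1},{"tx": 0,"ty": 0,"tz": 0,"rx": 0,"ry": 0,"rz": 0,"gripper": 1},{"tx": 0,"ty": 0,"tz": 0,"rx": 0,"ry": 0,"rz": 0,"gripper": 1}], "grip_force": 40}}

```text
time_s: 5.68
ee_pos: [526.8, -304.7, 5.1]
ee_rot: [180.0, -0.0, 160.0]
force: [0.3, 0.9, -0.7]
gripper_width: 14.0
gripper_force: 0.0
```

The opening is 14 mm with no force, so the handle isn't between the pads. I'll look.

```bash
python3 - <<'E'
from h import *
s=grab('side');t=grab('top')
a=cv2.resize(s['frame'][240:400,260:440],None,fx=3.2,fy=3.2,interpolation=cv2.INTER_CUBIC)
b=cv2.resize(np.clip(t['frame'][160:290,390:500]*1.8,0,255).astype(np.uint8),None,fx=2,fy=3.9,interpolation=cv2.INTER_CUBIC)
m=np.zeros((520,800,3),np.uint8); m[:a.shape[0],:576]=a[:520]; m[:507,578:798]=b[:,:220]; cv2.imwrite('pics/m3.png',m[:,:,::-1]); print(proj(s,env.state()['ee_pos']),proj(t,env.state()['ee_pos']),env.state()['gripper_width'],env.state()['gripper_force'])
E
```

```text
[[365.1548616  345.32233801]] [[447.0432039  212.31898402]] 5.95799848351086 0.0
```

View pics/m3.png

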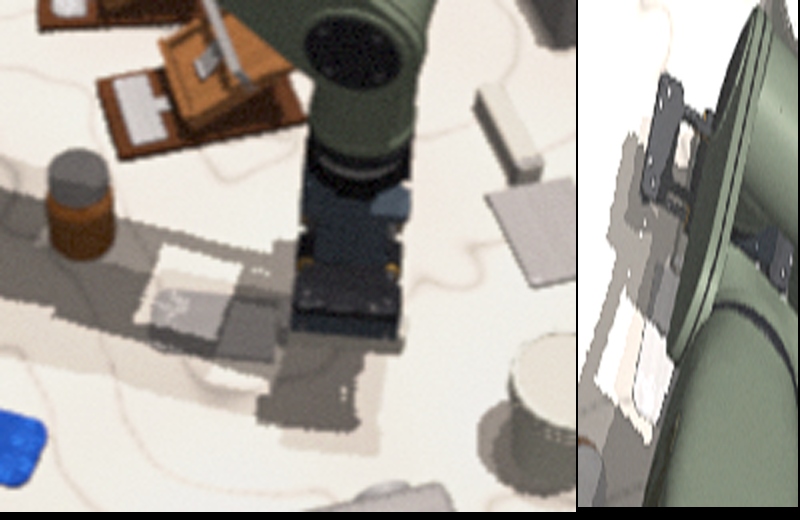

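The picture shows the blade undisturbed at about (307-346, 329-352), with the fingers right at the handle's place (350-385, 335). Hold briefly and read again.

>>> {"name": "send_rows", "arguments": {"motion": [{"tx": 0,"ty": 0,"tz": 0,"rx": 0,"ry": 0,"rz": 0,"gripper": 1},{"tx": 0,"ty": 0,"tz": 0,"rx": 0,"ry": 0,"rz": 0,"gripper": 1}]}}

```text
time_s: 6.02
ee_pos: [526.8, -304.7, 5.1]
ee_rot: [180.0, 0.0, 160.0]
force: [-0.5, -0.3, 0.5]
gripper_width: 0.5
gripper_force: 0.0
```

```bash
python3 - <<'E'
from h import *
np.set_printoptions(precision=1,suppress=True)
t=grab('top');s=grab('side')
for P in ([437.5,-272.4,5],[531,-305,28],[484,-289,28],[577,-323,28],[577,-323,0]): print(P,proj(t,P),proj(s,P))
print(env.state())
E
```

```text
[437.5, -272.4, 5] [[434.8 247.8]] [[327.3 341.9]]
[531, -305, 28] [[449.2 209.9]] [[367.3 339.7]]
[484, -289, 28] [[443.  228.8]] [[347.3 338.2]]
[577, -323, 28] [[456.1 191.4]] [[387.4 342. ]]
[577, -323, 0] [[453.5 192.8]] [[386.4 348.5]]
{'time_s': 6.125, 'qpos': array([ -31.1,   29.7,   97.8,    0. ,   52.5, -101.2]), 'qvel': array([-0. , -0. , -0. , -0. , -0.1,  0. ]), 'effort': array([ -0. , -47.2, -18.8,  -0. ,   0.1,   0. ]), 'ee_pos': array([ 526.8, -304.7,    5.1]), 'ee_rot': array([180.,   0., 160.]), 'force': array([ 0. ,  0.3, -0.5]), 'torque': array([-0.,  0.,  0.]), 'gripper_force': 0.0, 'gripper_width': 0.44867029603931996}
```

>>> {"name": "send_rows", "arguments": {"motion": [{"tx": 0,"ty": 0,"tz": -0.06,"rx": 0,"ry": 0,"rz": 0,"gripper": 1},{"tx": 0,"ty": 0,"tz": -0.1,"rx": 0,"ry": 0,"rz": 0,"gripper": 1},{"tx": 0,"ty": 0,"tz": -0.1,"rx": 0,"ry": 0,"rz": 0,"gripper": 1},{"tx": 0,"ty": 0,"tz": 0,"rx": 0,"ry": 0,"rz": 0,"gripper": 1}]}}

```text
time_s: 6.62
ee_pos: [529.5, -306.3, 139.9]
ee_rot: [-179.9, 0.6, 160.0]
force: [0.2, -0.4, 0.6]
gripper_width: 0.4
gripper_force: 0.0
```

```bash
python3 - <<'E'
from h import *
s=grab('side','side4')
a=cv2.resize(s['frame'][200:400,260:460],None,fx=3,fy=3,interpolation=cv2.INTER_CUBIC); cv2.imwrite('pics/m4.png',a[:,:,::-1]); print(env.state()['ee_pos'],env.state()['gripper_width'])
E
```

```text
[ 527.75978711 -305.28141206  137.07685167] 0.8099601437725783
```

View pics/m4.png

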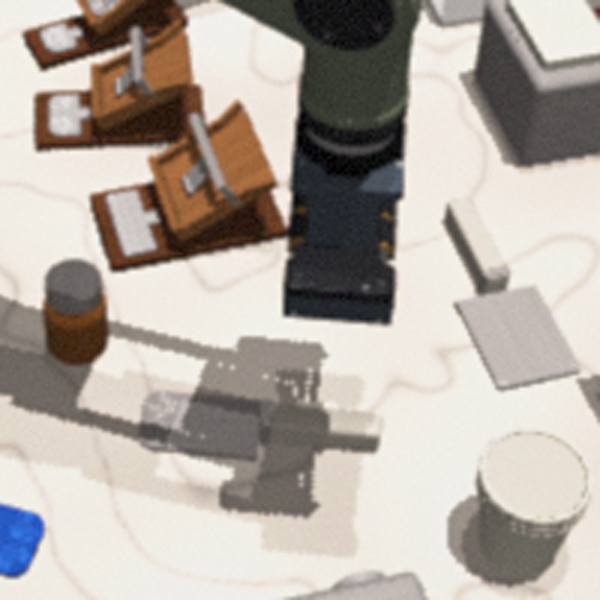

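```bash
python3 - <<'E'
from h import *
np.set_printoptions(precision=1,suppress=True)
s=grab('side');t=grab('top');st=env.state();R=Ro.from_euler('xyz',st['ee_rot'],degrees=True)
for y in(-89,0,89):
  for x in(-38,38):
    for z in (-79,):
      P=st['ee_pos']+R.apply([x,y,z]); print((x,y,z),P,proj(s,P),proj(t,P))
print(proj(s,st['ee_pos']),proj(t,st['ee_pos']),proj(t,st['ee_pos']+R.apply([0,0,-79])))
a=np.clip(t['frame'][150:280,390:500]*1.8,0,255).astype(np.uint8); a=cv2.resize(a,None,fx=4.5,fy=4.5,interpolation=cv2.INTER_CUBIC); cv2.imwrite('pics/m5.png',a[:,:,::-1])
E
```

```text
(-38, -89, -79) [ 531.4 -400.9  212.9] [[386.2 324.7]] [[512.9 201.9]]
(38, -89, -79) [ 460. -375.  213.] [[350.2 321.4]] [[501.6 234.9]]
(-38, 0, -79) [ 561.8 -317.3  212.9] [[387.3 292.5]] [[474.  188.1]]
(38, 0, -79) [ 490.4 -291.3  213.1] [[353.1 289.6]] [[462.6 221. ]]
(-38, 89, -79) [ 592.2 -233.6  213. ] [[388.2 263.6]] [[435.2 174.2]]
(38, 89, -79) [ 520.8 -207.7  213.1] [[355.8 260.9]] [[423.7 207.1]]
[[367.9 313.1]] [[459.3 207.9]] [[468.3 204.5]]
```

View pics/m5.png

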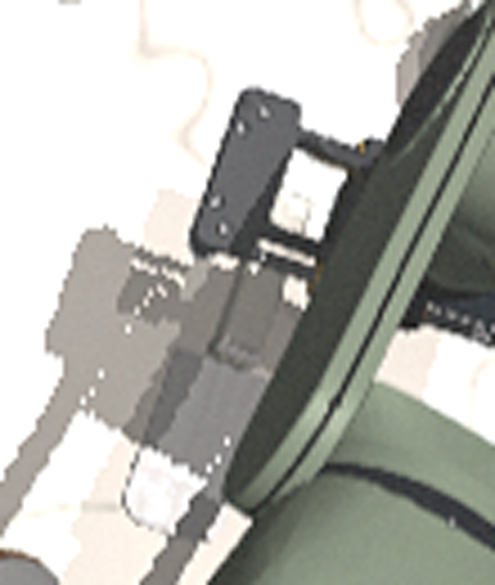

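```bash
python3 - <<'E'
from h import *
np.set_printoptions(precision=1,suppress=True)
s=grab('side');t=grab('top')
P=np.array([217.4,532.2,173.9]);R=Ro.from_euler('xyz',[180,0,157.8],degrees=True)
for o in([0,0,0],[0,45,0],[0,-45,0],[0,89,-79],[0,-89,-79]): print(o,proj(s,P+R.apply(o)),proj(t,P+R.apply(o)))
S=cv2.imread('pics/side1.png'); T=cv2.imread('pics/top1.png')
a=cv2.resize(S[50:140,150:240],None,fx=4.4,fy=4.4); b=cv2.resize(np.clip(T[300:420,10:130]*1.9,0,255).astype(np.uint8),None,fx=3.3,fy=3.3)
m=np.zeros((396,796,3),np.uint8); m[:,:396]=a; m[:,400:]=b; cv2.imwrite('pics/m6.png',m)
E
```

```text
[0, 0, 0] [[203.  125.5]] [[ 85.  347.9]]
[0, 45, 0] [[207.1 118.3]] [[ 66.  340.1]]
[0, -45, 0] [[198.6 133. ]] [[103.9 355.6]]
[0, 89, -79] [[207.6  90.1]] [[ 29.4 337.4]]
[0, -89, -79] [[189.9 118.6]] [[109.3 370.1]]
```

View pics/m6.png

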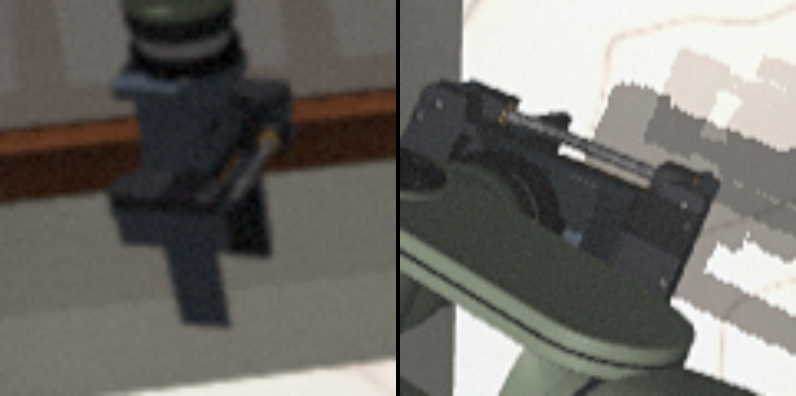

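The start picture is telling: the fingertips show at side pixels (195.5,123) and (208,108). The reported TCP projects to (203,125.5), about 10 px lower, so I'm checking the offset between reported pose and image.

```bash
python3 - <<'E'
from h import *
np.set_printoptions(precision=1,suppress=True)
s=grab('side');t=grab('top')
P=np.array([217.4,532.2,173.9]);R=Ro.from_euler('xyz',[180,0,157.8],degrees=True)
a,b=(20.6,325.8),(106.4,355.2)
for z in(280,300,320,340): 
    A,B=cast(t,[a,b],z); m=(A+B)/2; print(z,np.linalg.norm(A-B),R.inv().apply(m-P), 'yaw',np.degrees(np.arctan2(*(A-B)[[1,0]])))
for z in (174,200,220,240):
    A,B=cast(s,[(195.5,123.2),(208,108)],z); print(z,np.linalg.norm(A-B),R.inv().apply((A+B)/2-P))
# base centre and big robot base plate
print('base', cast(t,[(328,425)],0), proj(t,[0,0,0]),proj(s,[0,0,0]))
E
```

```text
280 182.9411663990712 [ -28.1   12.1 -106.1] yaw 71.06170958697241
300 179.80562663660768 [ -33.9    5.  -126.1] yaw 71.0617095869724
320 176.67008687414415 [ -39.8   -2.1 -146.1] yaw 71.0617095869724
340 173.5345471116806 [ -45.6   -9.2 -166.1] yaw 71.06170958697238
174 99.87445555149687 [22.7 59.2 -0.1]
200 97.13190509974534 [  5.3  18.  -26.1]
220 95.02225090609055 [ -8.1 -13.6 -46.1]
240 92.91259671243573 [-21.5 -45.3 -66.1]
base [[-0.6 -2.1  0. ]] [[327.2 424.8]] [[147.9 293.5]]
```

The body's xy matches the reported pose (offset about 0), but the real fingertips sit about 37 mm higher than the reported TCP. That is why the grip closed above the handle. I'll reopen and go down by feel.

>>> {"name": "send_rows", "arguments": {"motion": [{"tx": 0,"ty": 0,"tz": 0.02,"rx": 0,"ry": 0,"rz": 0,"gripper": -1},{"tx": 0,"ty": 0,"tz": 0.02,"rx": 0,"ry": 0,"rz": 0,"gripper": -1},{"tx": 0,"ty": 0,"tz": 0.02,"rx": 0,"ry": 0,"rz": 0,"gripper": -1},{"tx": 0,"ty": 0,"tz": 0.02,"rx": 0,"ry": 0,"rz": 0,"gripper": -1},{"tx": 0,"ty": 0,"tz": 0.02,"rx": 0,"ry": 0,"rz": 0,"gripper": -1},{"tx": 0,"ty": 0,"tz": 0.02,"rx": 0,"ry": 0,"rz": 0,"gripper": -1},{"tx": 0,"ty": 0,"tz": 0.02,"rx": 0,"ry": 0,"rz": 0,"gripper": -1},{"tx": 0,"ty": 0,"tz": 0.02,"rx": 0,"ry": 0,"rz": 0,"gripper": -1},{"tx": 0,"ty": 0,"tz": 0.02,"rx": 0,"ry": 0,"rz": 0,"gripper": -1},{"tx": 0,"ty": 0,"tz": 0.02,"rx": 0,"ry": 0,"rz": 0,"gripper": -1},{"tx": 0,"ty": 0,"tz": 0.02,"rx": 0,"ry": 0,"rz": 0,"gripper": -1},{"tx": 0,"ty": 0,"tz": 0.02,"rx": 0,"ry": 0,"rz": 0,"gripper": -1}]}}

```text
time_s: 8.48
ee_pos: [526.8, -304.7, 14.4]
ee_rot: [180.0, -0.0, 160.0]
force: [0.5, -0.5, 0.0]
gripper_width: 91.2
gripper_force: 0.0
```

>>> {"name": "send_rows", "arguments": {"motion": [{"tx": 0,"ty": 0,"tz": 0.02,"rx": 0,"ry": 0,"rz": 0,"gripper": -1},{"tx": 0,"ty": 0,"tz": 0.02,"rx": 0,"ry": 0,"rz": 0,"gripper": -1},{"tx": 0,"ty": 0,"tz": 0.01,"rx": 0,"ry": 0,"rz": 0,"gripper": -1},{"tx": 0,"ty": 0,"tz": 0.01,"rx": 0,"ry": 0,"rz": 0,"gripper": -1},{"tx": 0,"ty": 0,"tz": 0,"rx": 0,"ry": 0,"rz": 0,"gripper": -1}]}}

```text
time_s: 9.1
ee_pos: [526.7, -304.6, -15.2]
ee_rot: [180.0, -0.0, 160.0]
force: [0.4, -0.1, 0.6]
gripper_width: 91.1
gripper_force: 0.0
```

At a reported z of -15 there is still no contact, which confirms the offset. Continuing in small steps.

>>> {"name": "send_rows", "arguments": {"motion": [{"tx": 0,"ty": 0,"tz": 0.01,"rx": 0,"ry": 0,"rz": 0,"gripper": -1},{"tx": 0,"ty": 0,"tz": 0.01,"rx": 0,"ry": 0,"rz": 0,"gripper": -1},{"tx": 0,"ty": 0,"tz": 0,"rx": 0,"ry": 0,"rz": 0,"gripper": -1}]}}

```text
time_s: 9.48
ee_pos: [526.5, -304.5, -25.4]
ee_rot: [180.0, -0.1, 160.0]
force: [0.1, 1.0, -0.8]
gripper_width: 91.2
gripper_force: 0.0
```

>>> {"name": "send_rows", "arguments": {"motion": [{"tx": 0,"ty": 0,"tz": 0.005,"rx": 0,"ry": 0,"rz": 0,"gripper": -1},{"tx": 0,"ty": 0,"tz": 0.002,"rx": 0,"ry": 0,"rz": 0,"gripper": -1},{"tx": 0,"ty": 0,"tz": 0,"rx": 0,"ry": 0,"rz": 0,"gripper": -1}]}}

```text
time_s: 9.85
ee_pos: [526.8, -304.7, -28.4]
ee_rot: [180.0, -0.0, 160.0]
force: [0.3, 0.4, 0.1]
gripper_width: 90.9
gripper_force: 0.0
```

>>> {"name": "send_rows", "arguments": {"motion": [{"tx": 0,"ty": 0,"tz": 0.003,"rx": 0,"ry": 0,"rz": 0,"gripper": -1},{"tx": 0,"ty": 0,"tz": 0,"rx": 0,"ry": 0,"rz": 0,"gripper": -1}]}}

```text
time_s: 10.1
ee_pos: [526.7, -304.6, -30.0]
ee_rot: [180.0, -0.0, 160.0]
force: [-0.5, -1.0, 0.6]
gripper_width: 91.0
gripper_force: 0.0
```

>>> {"name": "send_rows", "arguments": {"motion": [{"tx": 0,"ty": 0,"tz": 0.003,"rx": 0,"ry": 0,"rz": 0,"gripper": -1},{"tx": 0,"ty": 0,"tz": 0,"rx": 0,"ry": 0,"rz": 0,"gripper": -1}]}}

```text
time_s: 10.35
ee_pos: [526.7, -304.6, -31.5]
ee_rot: [180.0, -0.0, 160.0]
force: [0.2, 0.2, 0.5]
gripper_width: 91.1
gripper_force: 0.0
```

>>> {"name": "send_rows", "arguments": {"motion": [{"tx": 0,"ty": 0,"tz": 0.004,"rx": 0,"ry": 0,"rz": 0,"gripper": -1},{"tx": 0,"ty": 0,"tz": 0,"rx": 0,"ry": 0,"rz": 0,"gripper": -1}]}}

```text
time_s: 10.6
ee_pos: [526.7, -304.6, -33.6]
ee_rot: [180.0, -0.0, 160.0]
force: [-1.3, 0.2, -0.0]
gripper_width: 91.4
gripper_force: 0.0
```

>>> {"name": "send_rows", "arguments": {"motion": [{"tx": 0,"ty": 0,"tz": 0.003,"rx": 0,"ry": 0,"rz": 0,"gripper": -1},{"tx": 0,"ty": 0,"tz": 0,"rx": 0,"ry": 0,"rz": 0,"gripper": -1}]}}

```text
time_s: 10.85
ee_pos: [526.7, -304.6, -35.0]
ee_rot: [180.0, -0.0, 160.0]
force: [-0.4, -0.1, 0.3]
gripper_width: 90.9
gripper_force: 0.0
```

>>> {"name": "send_rows", "arguments": {"motion": [{"tx": 0,"ty": 0,"tz": 0,"rx": 0,"ry": 0,"rz": 0,"gripper": 1},{"tx": 0,"ty": 0,"tz": 0,"rx": 0,"ry": 0,"rz": 0,"gripper": 1},{"tx": 0,"ty": 0,"tz": 0,"rx": 0,"ry": 0,"rz": 0,"gripper": 1},{"tx": 0,"ty": 0,"tz": 0,"rx": 0,"ry": 0,"rz": 0,"gripper": 1},{"tx": 0,"ty": 0,"tz": 0,"rx": 0,"ry": 0,"rz": 0,"gripper": 1},{"tx": 0,"ty": 0,"tz": 0,"rx": 0,"ry": 0,"rz": 0,"gripper": 1},{"tx": 0,"ty": 0,"tz": 0,"rx": 0,"ry": 0,"rz": 0,"gripper": 1},{"tx": 0,"ty": 0,"tz": 0,"rx": 0,"ry": 0,"rz": 0,"gripper": 1}], "grip_force": 45}}

```text
time_s: 11.85
ee_pos: [526.9, -304.5, -34.9]
ee_rot: [180.0, 0.0, 160.0]
force: [0.3, 0.5, 0.4]
gripper_width: 23.6
gripper_force: 44.9
```

Gripped: opening 23.6 mm at 45 N. Lift and work out the approach.

>>> {"name": "send_rows", "arguments": {"motion": [{"tx": 0,"ty": 0,"tz": -0.02,"rx": 0,"ry": 0,"rz": 0,"gripper": 1},{"tx": 0,"ty": 0,"tz": -0.06,"rx": 0,"ry": 0,"rz": 0,"gripper": 1},{"tx": 0,"ty": 0,"tz": -0.08,"rx": 0,"ry": 0,"rz": 0,"gripper": 1},{"tx": 0,"ty": 0,"tz": -0.08,"rx": 0,"ry": 0,"rz": 0,"gripper": 1},{"tx": 0,"ty": 0,"tz": -0.08,"rx": 0,"ry": 0,"rz": 0,"gripper": 1},{"tx": 0,"ty": 0,"tz": -0.06,"rx": 0,"ry": 0,"rz": 0,"gripper": 1},{"tx": 0,"ty": 0,"tz": 0,"rx": 0,"ry": 0,"rz": 0,"gripper": 1}]}}

```text
time_s: 12.72
ee_pos: [528.2, -305.7, 158.0]
ee_rot: [-179.9, 0.3, 160.0]
force: [-0.5, -0.4, -3.1]
gripper_width: 23.9
gripper_force: 44.9
```

```bash
cat >> h.py <<'E'
Oc=np.array([474.8,103.0,60.]); Rc=Ro.from_euler('ZY',[-9.4,-30],degrees=True)   # channel axes
Rt=Rc*Ro.from_euler('y',180,degrees=True)  # tool: x=-xc, y=yc, z=-zc
def tgt(x,z,off=-35.,g=95.): return Oc+Rc.apply([x+g,0,z+off])   # TCP (reported) for spatula origin at channel x,z
E
python3 - <<'E'
from h import *
delta(tgt(115,70),Rt); print(tgt(115,70),Rc.as_matrix().round(2)); st=env.state(); print(st['gripper_width'],st['gripper_force'],st['torque'])
E
```

```text
t 12.725 pos [ 528.2 -305.7  158. ] rot [-179.9    0.3  160. ] q [ -31.   22.   87.   -0.   71. -101.] F [-0.5 -0.4 -3.1] w 23.9
shift units (tool at start) [ 0.056  0.792 -0.076] turn units [-0.096 -0.986 -0.343] world mm [108.8 381.8  37.3]
[636.95826364  76.15487354 195.31088913] [[ 0.85  0.16 -0.49]
 [-0.14  0.99  0.08]
 [ 0.5   0.    0.87]]
23.88206451216289 44.918455481529236 [-0.07411948 -0.13295     0.03902775]
```

>>> {"name": "send_rows", "arguments": {"motion": [{"tx": 0.006,"ty": 0.04,"tz": -0.008,"rx": 0,"ry": 0,"rz": 0,"gripper": 1},{"tx": 0.006,"ty": 0.08,"tz": -0.008,"rx": 0,"ry": 0,"rz": 0,"gripper": 1},{"tx": 0.006,"ty": 0.08,"tz": -0.008,"rx": 0,"ry": 0,"rz": 0,"gripper": 1},{"tx": 0.006,"ty": 0.08,"tz": -0.008,"rx": 0,"ry": 0,"rz": 0,"gripper": 1},{"tx": 0.006,"ty": 0.08,"tz": -0.008,"rx": 0,"ry": 0,"rz": 0,"gripper": 1},{"tx": 0.006,"ty": 0.08,"tz": -0.008,"rx": 0,"ry": 0,"rz": 0,"gripper": 1},{"tx": 0.006,"ty": 0.08,"tz": -0.008,"rx": 0,"ry": 0,"rz": 0,"gripper": 1},{"tx": 0.006,"ty": 0.08,"tz": -0.008,"rx": 0,"ry": 0,"rz": 0,"gripper": 1},{"tx": 0.004,"ty": 0.08,"tz": -0.008,"rx": 0,"ry": 0,"rz": 0,"gripper": 1},{"tx": 0.004,"ty": 0.07,"tz": -0.004,"rx": 0,"ry": 0,"rz": 0,"gripper": 1},{"tx": 0,"ty": 0.04,"tz": 0,"rx": 0,"ry": 0,"rz": 0,"gripper": 1}]}}

```text
time_s: 14.1
ee_pos: [634.4, 78.6, 191.3]
ee_rot: [-179.9, -0.2, 160.2]
force: [0.2, -0.9, -2.7]
gripper_width: 23.6
gripper_force: 44.9
```

>>> {"name": "send_rows", "arguments": {"motion": [{"tx": 0,"ty": 0,"tz": 0,"rx": -0.02,"ry": -0.2,"rz": -0.07,"gripper": 1},{"tx": 0,"ty": 0,"tz": 0,"rx": -0.02,"ry": -0.2,"rz": -0.07,"gripper": 1},{"tx": 0,"ty": 0,"tz": 0,"rx": -0.02,"ry": -0.2,"rz": -0.07,"gripper": 1},{"tx": 0,"ty": 0,"tz": 0,"rx": -0.02,"ry": -0.2,"rz": -0.07,"gripper": 1},{"tx": 0,"ty": 0,"tz": 0,"rx": -0.02,"ry": -0.19,"rz": -0.06,"gripper": 1},{"tx": 0,"ty": 0,"tz": 0,"rx": 0,"ry": 0,"rz": 0,"gripper": 1}]}}

```text
time_s: 14.85
ee_pos: [631.4, 75.7, 190.2]
ee_rot: [179.8, 29.4, 170.5]
force: [-0.3, 1.3, -2.2]
gripper_width: 23.9
gripper_force: 44.9
```

```bash
python3 - <<'E'
from h import *
delta(tgt(115,40),Rt)
np.set_printoptions(precision=1,suppress=True)
s=grab('side','side5');t=grab('top','top5');st=env.state(); R=Ro.from_euler('xyz',st['ee_rot'],degrees=True)
for n,off in(('tool',R.apply([0,0,-35])),('world',np.array([0,0,35]))):
    B=st['ee_pos']+off
    for o in([95,0,-5],[145,0,-5],[-55,0,-28],[145,-29,0]): print(n,o,proj(s,B+R.apply(o)),proj(t,B+R.apply(o)))
a=cv2.resize(s['frame'][120:320,220:440],None,fx=2,fy=2.5,interpolation=cv2.INTER_CUBIC)
b=cv2.resize(np.clip(t['frame'][170:290,240:340]*1.8,0,255).astype(np.uint8),None,fx=3.5,fy=4,interpolation=cv2.INTER_CUBIC)
m=np.zeros((500,795,3),np.uint8); m[:,:440]=a; m[:480,445:795]=b; cv2.imwrite('pics/m7.png',m[:,:,::-1])
E
```

```text
t 14.85 pos [631.4  75.7 190.2] rot [179.8  29.4 170.5] q [ 12.  10. 107. -17.  37. -58.] F [-0.3  1.3 -2.2] w 23.9
shift units (tool at start) [-0.015  0.003  0.056] turn units [ 0.004 -0.02  -0.004] world mm [ 20.3  -2.  -20.9]
tool [95, 0, -5] [[330.  192.2]] [[285.3 202.7]]
tool [145, 0, -5] [[314.6 199.7]] [[282.7 222.8]]
tool [-55, 0, -28] [[374.7 162.9]] [[292.3 141.4]]
tool [145, -29, 0] [[316.1 207.6]] [[295.6 223.9]]
world [95, 0, -5] [[336.3 190.6]] [[286.4 194.7]]
world [145, 0, -5] [[320.7 198.2]] [[283.7 215. ]]
world [-55, 0, -28] [[381.3 161.2]] [[293.5 132.7]]
world [145, -29, 0] [[322.3 206. ]] [[296.7 216.1]]
```

View pics/m7.png

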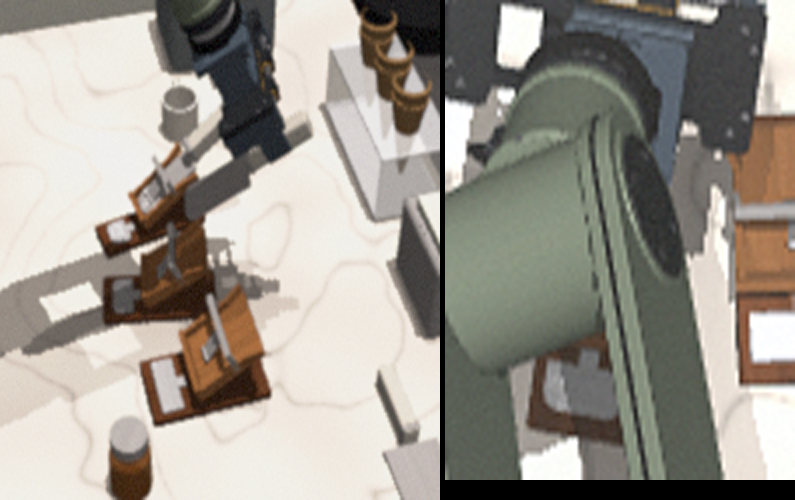

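The side view shows the tip's near corner at about (317,206) and the handle end at about (374,166). That matches an offset along the tool axis, with the fingers 35 mm shorter, and a grip at x≈95. Moving to in front of the mouth.

>>> {"name": "send_rows", "arguments": {"motion": [{"tx": -0.015,"ty": 0.003,"tz": 0,"rx": 0.004,"ry": -0.02,"rz": -0.004,"gripper": 1},{"tx": 0,"ty": 0,"tz": 0.03,"rx": 0,"ry": 0,"rz": 0,"gripper": 1},{"tx": 0,"ty": 0,"tz": 0.03,"rx": 0,"ry": 0,"rz": 0,"gripper": 1},{"tx": 0,"ty": 0,"tz": 0.03,"rx": 0,"ry": 0,"rz": 0,"gripper": 1},{"tx": 0,"ty": 0,"tz": 0.02,"rx": 0,"ry": 0,"rz": 0,"gripper": 1},{"tx": 0,"ty": 0,"tz": 0,"rx": 0,"ry": 0,"rz": 0,"gripper": 1},{"tx": 0,"ty": 0,"tz": 0,"rx": 0,"ry": 0,"rz": 0,"gripper": 1}]}}

```text
time_s: 15.82
ee_pos: [669.7, 72.1, 149.8]
ee_rot: [179.8, 30.4, 170.5]
force: [0.5, 0.5, -1.8]
gripper_width: 23.2
gripper_force: 44.9
```

```bash
cat >> h.py <<'E'
def chan():
    s=env.state(); R=Ro.from_euler('xyz',s['ee_rot'],degrees=True)
    p=Rc.inv().apply(s['ee_pos']+R.apply([95,0,-35])-Oc); f=Rc.inv().apply(s['force'])
    print('t',round(s['time_s'],2),'chan pos',p.round(1),'F chan',f.round(1),'rot err deg',np.degrees((R.inv()*Rt).as_rotvec()).round(2),'w',round(s['gripper_width'],1),'gf',round(s['gripper_force'],1))
E
python3 - <<'E'
from h import *
chan()
np.set_printoptions(precision=1,suppress=True)
s=grab('side'); st=env.state(); R=Ro.from_euler('xyz',st['ee_rot'],degrees=True); B=st['ee_pos']+R.apply([0,0,-35])
for o in([145,0,-5],[145,-29,0],[45,-29,0],[-55,-12,0],[-55,12,-28]): print(o,proj(s,B+R.apply(o)))
for o in([45,-40,0],[45,40,0],[45,-40,10],[0,0,29],[-51,32,14]): print('chan',o,proj(s,Oc+Rc.apply(o)))
a=cv2.resize(s['frame'][150:260,260:400],None,fx=5.4,fy=5.4,interpolation=cv2.INTER_CUBIC); cv2.imwrite('pics/m8.png',a[:,:,::-1])
E
```

```text
t 15.82 chan pos [120.6   1.4  13.4] F chan [-0.5  0.6 -1.7] rot err deg [ 0.14  0.44 -0.08] w 23.2 gf 44.9
[145, 0, -5] [[326.8 210.9]]
[145, -29, 0] [[328.5 218.7]]
[45, -29, 0] [[359.4 203.7]]
[-55, -12, 0] [[390.6 184.2]]
[-55, 12, -28] [[384.9 172.1]]
chan [45, -40, 0] [[323.3 228.2]]
chan [45, 40, 0] [[321.3 209.9]]
chan [45, -40, 10] [[321.5 226. ]]
chan [0, 0, 29] [[303.9 219.1]]
chan [-51, 32, 14] [[291.4 222.1]]
```

View pics/m8.png

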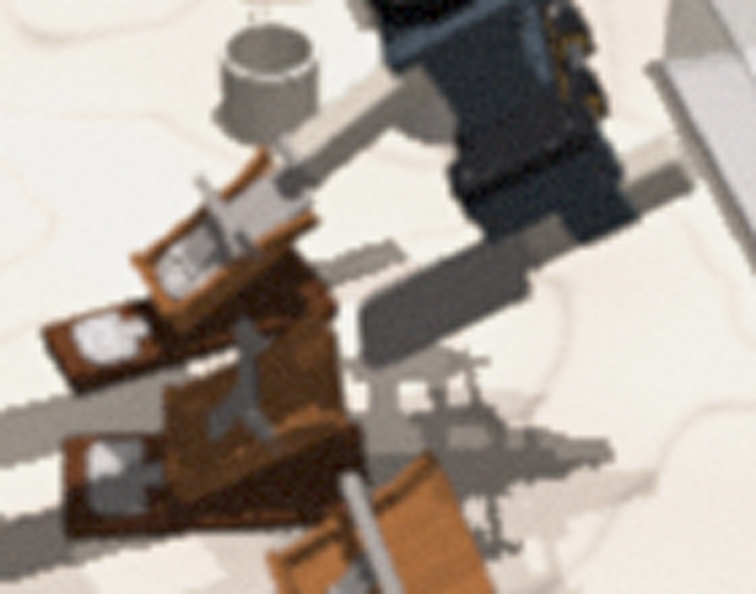

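The picture shows the blade lined up with the mouth: tip edge at about (327-329, 207-218), mouth corners at about (325,228) and (321,209). Correct slightly, lower to about 4 mm and enter the flare.

>>> {"name": "send_rows", "arguments": {"motion": [{"tx": 0,"ty": -0.003,"tz": 0.01,"rx": 0.004,"ry": 0.015,"rz": -0.003,"gripper": 1},{"tx": 0,"ty": 0,"tz": 0.008,"rx": 0,"ry": 0,"rz": 0,"gripper": 1},{"tx": 0.02,"ty": 0,"tz": 0,"rx": 0,"ry": 0,"rz": 0,"gripper": 1},{"tx": 0.02,"ty": 0,"tz": 0,"rx": 0,"ry": 0,"rz": 0,"gripper": 1},{"tx": 0.02,"ty": 0,"tz": 0,"rx": 0,"ry": 0,"rz": 0,"gripper": 1},{"tx": 0.02,"ty": 0,"tz": 0,"rx": 0,"ry": 0,"rz": 0,"gripper": 1},{"tx": 0,"ty": 0,"tz": 0,"rx": 0,"ry": 0,"rz": 0,"gripper": 1},{"tx": 0,"ty": 0,"tz": 0,"rx": 0,"ry": 0,"rz": 0,"gripper": 1}]}}

```text
time_s: 16.88
ee_pos: [640.0, 75.7, 122.2]
ee_rot: [180.0, 30.0, 170.6]
force: [1.6, -0.7, -2.4]
gripper_width: 24.2
gripper_force: 44.9
```

```bash
python3 -c "
from h import *
chan()"
```

```text
t 16.88 chan pos [81.1  0.   5.1] F chan [ 0.2 -0.4 -2.9] rot err deg [0.04 0.02 0.02] w 24.2 gf 44.9
```

>>> {"name": "send_rows", "arguments": {"motion": [{"tx": 0.016,"ty": 0,"tz": 0,"rx": 0,"ry": 0,"rz": 0,"gripper": 1},{"tx": 0.016,"ty": 0,"tz": 0,"rx": 0,"ry": 0,"rz": 0,"gripper": 1},{"tx": 0.016,"ty": 0,"tz": 0,"rx": 0,"ry": 0,"rz": 0,"gripper": 1},{"tx": 0.016,"ty": 0,"tz": 0,"rx": 0,"ry": 0,"rz": 0,"gripper": 1},{"tx": 0,"ty": 0,"tz": 0.003,"rx": 0,"ry": 0,"rz": 0,"gripper": 1},{"tx": 0,"ty": 0,"tz": 0.002,"rx": 0,"ry": 0,"rz": 0,"gripper": 1},{"tx": 0,"ty": 0,"tz": 0,"rx": 0,"ry": 0,"rz": 0,"gripper": 1}]}}

```text
time_s: 17.75
ee_pos: [613.9, 79.9, 103.7]
ee_rot: [180.0, 30.0, 170.6]
force: [0.8, 1.1, -2.6]
gripper_width: 23.8
gripper_force: 44.9
```

```bash
python3 -c "
from h import *
chan()"
```

```text
t 17.75 chan pos [48.9 -0.1  2.4] F chan [-0.7  1.2 -2.6] rot err deg [ 0.02 -0.02  0.01] w 23.8 gf 44.9
```

>>> {"name": "send_rows", "arguments": {"motion": [{"tx": 0.004,"ty": 0,"tz": 0.002,"rx": 0,"ry": 0,"rz": 0,"gripper": 1},{"tx": 0.004,"ty": 0,"tz": 0.001,"rx": 0,"ry": 0,"rz": 0,"gripper": 1},{"tx": 0,"ty": 0,"tz": 0,"rx": 0,"ry": 0,"rz": 0,"gripper": 1}]}}

```text
time_s: 18.12
ee_pos: [610.5, 80.2, 100.0]
ee_rot: [-180.0, 29.9, 170.6]
force: [0.7, -0.4, -2.6]
gripper_width: 24.0
gripper_force: 44.9
```

>>> {"name": "send_rows", "arguments": {"motion": [{"tx": 0.004,"ty": 0,"tz": 0.002,"rx": 0,"ry": 0,"rz": 0,"gripper": 1},{"tx": 0,"ty": 0,"tz": 0,"rx": 0,"ry": 0,"rz": 0,"gripper": 1}]}}

```text
time_s: 18.38
ee_pos: [610.3, 80.6, 99.4]
ee_rot: [180.0, 30.1, 170.6]
force: [-0.3, -1.3, 3.4]
gripper_width: 23.7
gripper_force: 45.0
```

```bash
python3 -c "
from h import *
chan()"
```

```text
t 18.38 chan pos [43.6  0.   0.3] F chan [ 1.6 -1.3  3. ] rot err deg [0.05 0.07 0.02] w 23.7 gf 45.0
```

Floor contact at z≈0.3, as expected. Sliding in by feel.

>>> {"name": "send_rows", "arguments": {"motion": [{"tx": 0.008,"ty": 0,"tz": 0,"rx": 0,"ry": 0,"rz": 0,"gripper": 1},{"tx": 0.008,"ty": 0,"tz": 0,"rx": 0,"ry": 0,"rz": 0,"gripper": 1},{"tx": 0.008,"ty": 0,"tz": 0,"rx": 0,"ry": 0,"rz": 0,"gripper": 1},{"tx": 0.006,"ty": 0,"tz": 0,"rx": 0,"ry": 0,"rz": 0,"gripper": 1},{"tx": 0,"ty": 0,"tz": 0,"rx": 0,"ry": 0,"rz": 0,"gripper": 1}]}}

```text
time_s: 19.0
ee_pos: [596.9, 83.0, 91.4]
ee_rot: [179.9, 30.0, 170.6]
force: [-1.3, 0.2, 5.4]
gripper_width: 24.0
gripper_force: 45.0
```

```bash
python3 -c "
from h import *
chan()"
```

```text
t 19.0 chan pos [27.9  0.2  0.3] F chan [1.6 0.  5.3] rot err deg [0.06 0.03 0.01] w 24.0 gf 45.0
```

>>> {"name": "send_rows", "arguments": {"motion": [{"tx": 0.006,"ty": 0,"tz": 0,"rx": 0,"ry": 0,"rz": 0,"gripper": 1},{"tx": 0.006,"ty": 0,"tz": 0,"rx": 0,"ry": 0,"rz": 0,"gripper": 1},{"tx": 0.006,"ty": 0,"tz": 0,"rx": 0,"ry": 0,"rz": 0,"gripper": 1},{"tx": 0,"ty": 0,"tz": 0,"rx": 0,"ry": 0,"rz": 0,"gripper": 1}]}}

```text
time_s: 19.5
ee_pos: [594.5, 85.1, 91.2]
ee_rot: [179.8, 30.6, 170.8]
force: [8.6, -3.4, 11.6]
gripper_width: 23.6
gripper_force: 45.0
```

```bash
python3 -c "
from h import *
chan()"
```

```text
t 19.5 chan pos [25.   1.5  0.5] F chan [13.7 -2.   5.5] rot err deg [0.29 0.61 0.14] w 23.6 gf 45.0
```

>>> {"name": "send_rows", "arguments": {"motion": [{"tx": 0.004,"ty": 0,"tz": 0,"rx": 0,"ry": 0,"rz": 0,"gripper": 1},{"tx": 0.003,"ty": 0,"tz": 0,"rx": 0,"ry": 0,"rz": 0,"gripper": 1},{"tx": 0,"ty": 0,"tz": 0,"rx": 0,"ry": 0,"rz": 0,"gripper": 1}]}}

```text
time_s: 19.88
ee_pos: [593.3, 86.0, 90.9]
ee_rot: [179.7, 30.8, 170.8]
force: [10.7, -5.0, 13.4]
gripper_width: 23.6
gripper_force: 45.0
```

```bash
python3 -c "
from h import *
chan()"
```

```text
t 19.88 chan pos [23.6  2.1  0.6] F chan [16.6 -3.1  5.9] rot err deg [0.37 0.81 0.18] w 23.6 gf 45.0
```

>>> {"name": "send_rows", "arguments": {"motion": [{"tx": 0.004,"ty": 0,"tz": 0,"rx": 0,"ry": 0,"rz": 0,"gripper": 1},{"tx": 0.003,"ty": 0,"tz": 0,"rx": 0,"ry": 0,"rz": 0,"gripper": 1},{"tx": 0,"ty": 0,"tz": 0,"rx": 0,"ry": 0,"rz": 0,"gripper": 1}]}}

```text
time_s: 20.25
ee_pos: [589.9, 86.9, 88.7]
ee_rot: [179.6, 30.8, 170.7]
force: [9.3, -1.1, 10.2]
gripper_width: 23.5
gripper_force: 45.0
```

```bash
python3 -c "
from h import *
chan()"
```

```text
t 20.25 chan pos [19.5  2.5  0.6] F chan [13.2  0.5  4.2] rot err deg [0.4  0.75 0.07] w 23.5 gf 45.0
```

The clip has lifted (force peaked at 16.6 N and fell to 13.2 N). On slowly.

>>> {"name": "send_rows", "arguments": {"motion": [{"tx": 0.005,"ty": 0,"tz": 0,"rx": 0,"ry": 0,"rz": 0,"gripper": 1},{"tx": 0.005,"ty": 0,"tz": 0,"rx": 0,"ry": 0,"rz": 0,"gripper": 1},{"tx": 0.004,"ty": 0,"tz": 0,"rx": 0,"ry": 0,"rz": 0,"gripper": 1},{"tx": 0,"ty": 0,"tz": 0,"rx": 0,"ry": 0,"rz": 0,"gripper": 1}]}}

```text
time_s: 20.75
ee_pos: [583.3, 88.2, 84.6]
ee_rot: [179.6, 30.7, 170.6]
force: [8.3, -1.6, 10.6]
gripper_width: 23.8
gripper_force: 45.0
```

```bash
python3 -c "
from h import *
chan()"
```

```text
t 20.75 chan pos [11.7  2.8  0.5] F chan [12.6 -0.2  4.9] rot err deg [0.42 0.68 0.04] w 23.8 gf 45.0
```

>>> {"name": "send_rows", "arguments": {"motion": [{"tx": 0.005,"ty": -0.002,"tz": 0,"rx": 0,"ry": 0,"rz": 0,"gripper": 1},{"tx": 0.004,"ty": -0.002,"tz": 0,"rx": 0,"ry": 0,"rz": 0,"gripper": 1},{"tx": 0.003,"ty": 0,"tz": 0,"rx": 0,"ry": 0,"rz": 0,"gripper": 1},{"tx": 0,"ty": 0,"tz": 0,"rx": 0,"ry": 0,"rz": 0,"gripper": 1}]}}

```text
time_s: 21.25
ee_pos: [578.4, 87.8, 81.9]
ee_rot: [179.5, 30.7, 170.5]
force: [9.4, 0.9, 12.1]
gripper_width: 23.8
gripper_force: 45.0
```

```bash
python3 -c "
from h import *
chan()"
```

```text
t 21.25 chan pos [6.2 1.7 0.4] F chan [14.   2.4  5.9] rot err deg [ 0.51  0.73 -0.05] w 23.8 gf 45.0
```

>>> {"name": "send_rows", "arguments": {"motion": [{"tx": 0.003,"ty": 0,"tz": 0,"rx": 0,"ry": 0,"rz": 0,"gripper": 1},{"tx": 0.002,"ty": 0,"tz": 0,"rx": 0,"ry": 0,"rz": 0,"gripper": 1},{"tx": 0,"ty": 0,"tz": 0,"rx": 0,"ry": 0,"rz": 0,"gripper": 1}]}}

```text
time_s: 21.62
ee_pos: [576.0, 88.0, 80.5]
ee_rot: [179.5, 30.7, 170.6]
force: [10.2, 1.2, 9.6]
gripper_width: 23.5
gripper_force: 45.0
```

```bash
python3 -c "
from h import *
chan()"
```

```text
t 21.62 chan pos [3.4 1.5 0.4] F chan [13.4  2.9  3.4] rot err deg [ 0.48  0.7  -0.02] w 23.5 gf 45.0
```

>>> {"name": "send_rows", "arguments": {"motion": [{"tx": 0.003,"ty": 0,"tz": 0,"rx": 0,"ry": 0,"rz": 0,"gripper": 1},{"tx": 0.002,"ty": 0,"tz": 0,"rx": 0,"ry": 0,"rz": 0,"gripper": 1},{"tx": 0,"ty": 0,"tz": 0,"rx": 0,"ry": 0,"rz": 0,"gripper": 1}]}}

```text
time_s: 22.0
ee_pos: [575.7, 88.4, 80.7]
ee_rot: [179.5, 30.9, 170.6]
force: [12.1, -1.5, 12.8]
gripper_width: 23.6
gripper_force: 45.0
```

```bash
python3 -c "
from h import *
chan()"
```

```text
t 22.0 chan pos [3.1 1.7 0.5] F chan [17.   0.5  5. ] rot err deg [0.53 0.88 0.04] w 23.6 gf 45.0
```

>>> {"name": "send_rows", "arguments": {"motion": [{"tx": 0.003,"ty": 0,"tz": 0,"rx": 0,"ry": 0,"rz": 0,"gripper": 1},{"tx": 0.002,"ty": 0,"tz": 0,"rx": 0,"ry": 0,"rz": 0,"gripper": 1},{"tx": 0,"ty": 0,"tz": 0,"rx": 0,"ry": 0,"rz": 0,"gripper": 1}]}}

```text
time_s: 22.38
ee_pos: [575.5, 88.8, 81.1]
ee_rot: [179.5, 31.1, 170.7]
force: [16.3, -4.4, 15.4]
gripper_width: 23.6
gripper_force: 45.0
```

```bash
python3 - <<'E'
from h import *
chan()
np.set_printoptions(precision=1,suppress=True)
s=grab('side','side9')
for g in(0,4): 
  for o in([150,-12,0],[150,-12,28],[50,-29,0],[150,12,28]): print(g,o,proj(s,Oc+Rc.apply(np.array(o)+[g,0,0])))
a=cv2.resize(s['frame'][160:260,270:380],None,fx=6,fy=6,interpolation=cv2.INTER_CUBIC); cv2.imwrite('pics/m9.png',a[:,:,::-1])
E
```

```text
t 22.38 chan pos [3.  1.9 0.6] F chan [22.3 -1.6  5. ] rot err deg [0.58 1.09 0.09] w 23.6 gf 45.0
0 [150, -12, 0] [[354.5 206.4]]
0 [150, -12, 28] [[349.9 200. ]]
0 [50, -29, 0] [[324.5 224.8]]
0 [150, 12, 28] [[349.  194.6]]
4 [150, -12, 0] [[355.8 205.8]]
4 [150, -12, 28] [[351.2 199.4]]
4 [50, -29, 0] [[325.7 224.3]]
4 [150, 12, 28] [[350.2 194. ]]
```

The force rose from 13 to 22 N with no further travel, 22-23 mm after the clip's lip was met, which is what the geometry predicts. The blade is home on the stop. Ease off the push, then let go.

>>> {"name": "send_rows", "arguments": {"motion": [{"tx": -0.006,"ty": 0,"tz": 0,"rx": 0,"ry": 0,"rz": 0,"gripper": 1},{"tx": -0.005,"ty": 0,"tz": 0,"rx": 0,"ry": 0,"rz": 0,"gripper": 1},{"tx": -0.003,"ty": 0,"tz": 0,"rx": 0,"ry": 0,"rz": 0,"gripper": 1},{"tx": 0,"ty": 0,"tz": 0,"rx": 0,"ry": 0,"rz": 0,"gripper": 1}]}}

```text
time_s: 22.92
ee_pos: [575.9, 87.6, 79.7]
ee_rot: [179.5, 30.5, 170.5]
force: [6.8, 3.2, 7.7]
gripper_width: 23.7
gripper_force: 45.0
```

```bash
python3 -c "
from h import *
chan()"
```

```text
t 22.93 chan pos [3.1 1.2 0.2] F chan [9.2 4.2 3.6] rot err deg [ 0.43  0.48 -0.1 ] w 23.7 gf 45.0
```

>>> {"name": "send_rows", "arguments": {"motion": [{"tx": -0.003,"ty": 0.002,"tz": 0,"rx": 0,"ry": 0,"rz": 0,"gripper": 1},{"tx": 0,"ty": 0.001,"tz": -0.001,"rx": 0,"ry": 0,"rz": 0,"gripper": 1},{"tx": 0,"ty": 0,"tz": 0,"rx": 0,"ry": 0,"rz": 0,"gripper": 1}]}}

```text
time_s: 23.3
ee_pos: [575.8, 87.9, 79.6]
ee_rot: [179.7, 30.3, 170.6]
force: [7.3, 0.3, 2.9]
gripper_width: 24.2
gripper_force: 45.0
```

```bash
python3 -c "
from h import *
chan()"
```

```text
t 23.3 chan pos [3.  1.4 0.4] F chan [ 7.6  1.5 -1.1] rot err deg [ 0.28  0.32 -0.02] w 24.2 gf 45.0
```

Still at x=3.0, lightly loaded. Release.

>>> {"name": "send_rows", "arguments": {"motion": [{"tx": 0,"ty": 0,"tz": 0,"rx": 0,"ry": 0,"rz": 0,"gripper": -1},{"tx": 0,"ty": 0,"tz": 0,"rx": 0,"ry": 0,"rz": 0,"gripper": -1},{"tx": 0,"ty": 0,"tz": 0,"rx": 0,"ry": 0,"rz": 0,"gripper": -1},{"tx": 0,"ty": 0,"tz": 0,"rx": 0,"ry": 0,"rz": 0,"gripper": -1},{"tx": 0,"ty": 0,"tz": 0,"rx": 0,"ry": 0,"rz": 0,"gripper": -1},{"tx": 0,"ty": 0,"tz": 0,"rx": 0,"ry": 0,"rz": 0,"gripper": -1},{"tx": 0,"ty": 0,"tz": 0,"rx": 0,"ry": 0,"rz": 0,"gripper": -1},{"tx": 0,"ty": 0,"tz": 0,"rx": 0,"ry": 0,"rz": 0,"gripper": -1}]}}

```text
time_s: 24.3
ee_pos: [572.5, 86.1, 77.4]
ee_rot: [180.0, 30.0, 170.6]
force: [-0.3, -0.5, -0.0]
gripper_width: 91.0
gripper_force: 0.0
```

```bash
python3 - <<'E'
from h import *
chan(); grab('side','side10'); grab('top','top10')
a,b=cv2.imread('pics/side9.png').astype(int),cv2.imread('pics/side10.png').astype(int)
d=np.abs(a-b).sum(2)>60; ys,xs=np.where(d[160:260,270:380]); print('changed',len(xs),xs.min()+270 if len(xs) else '',xs.max()+270 if len(xs) else '',np.median(ys)+160 if len(ys) else '')
E
```

```text
t 24.3 chan pos [-0.5 -0.8  0.5] F chan [-0.2 -0.6  0.1] rot err deg [ 0.01 -0.04  0.02] w 91.0 gf 0.0
changed 817 270 353 208.0
```

Clear of forces. Retract along the tool axis, then straight up, and check.

>>> {"name": "send_rows", "arguments": {"motion": [{"tx": 0,"ty": 0,"tz": -0.03,"rx": 0,"ry": 0,"rz": 0,"gripper": -1},{"tx": 0,"ty": 0,"tz": -0.05,"rx": 0,"ry": 0,"rz": 0,"gripper": -1},{"tx": 0,"ty": 0,"tz": -0.06,"rx": 0,"ry": 0,"rz": 0,"gripper": -1},{"tx": 0,"ty": 0,"tz": -0.06,"rx": 0,"ry": 0,"rz": 0,"gripper": -1},{"tx": 0,"ty": 0,"tz": -0.06,"rx": 0,"ry": 0,"rz": 0,"gripper": -1},{"tx": 0,"ty": 0,"tz": -0.06,"rx": 0,"ry": 0,"rz": 0,"gripper": -1},{"tx": 0,"ty": 0,"tz": -0.05,"rx": 0,"ry": 0,"rz": 0,"gripper": -1},{"tx": 0,"ty": 0,"tz": -0.03,"rx": 0,"ry": 0,"rz": 0,"gripper": -1},{"tx": 0,"ty": 0,"tz": 0,"rx": 0,"ry": 0,"rz": 0,"gripper": -1}]}}

```text
time_s: 25.52
ee_pos: [474.1, 102.7, 251.9]
ee_rot: [179.9, 30.1, 170.6]
force: [0.1, -0.5, -0.5]
gripper_width: 91.3
gripper_force: 0.0
```

```bash
python3 - <<'E'
from h import *
np.set_printoptions(precision=1,suppress=True)
s=grab('side','side11')
f=s['frame']; hsv=cv2.cvtColor(f,cv2.COLOR_RGB2HSV); r0=cv2.imread('pics/side1.png')[:,:,::-1]
d=(np.abs(f.astype(int)-r0.astype(int)).sum(2)>60).astype(np.uint8)
roi=np.zeros_like(d); roi[185:245,290:372]=1; d*=roi
n,l,stt,ce=cv2.connectedComponentsWithStats(d)
for i in range(1,n):
    if stt[i,4]>20:
        ys,xs=np.where(l==i); k=xs.argmax(); print(stt[i],ce[i],'rightmost',xs[k],ys[k])
for o in([150,-12,0],[150,-12,28],[150,12,28],[50,-12,28],[-50,0,5]): print(o,proj(s,Oc+Rc.apply(o)))
E
```

```text
[307 197  47  33 613] [329.1 212.4] rightmost 353 202
[291 220  16  19 134] [297.9 229.3] rightmost 306 229
[321 232  17   9  84] [328.8 235.8] rightmost 337 234
[339 233  11   9  53] [344.2 237.2] rightmost 349 238
[150, -12, 0] [[354.5 206.4]]
[150, -12, 28] [[349.9 200. ]]
[150, 12, 28] [[349.  194.6]]
[50, -12, 28] [[319.2 214.8]]
[-50, 0, 5] [[293.7 231.1]]
```

The handle end shows at x=353 px, against 354.5 predicted for fully home, and the blade shows below the clip down to the stop at 291 px. Handing in.

```bash
python3 -c "
from workcell import env
print(env.job_done())"
```

```text
the job is handed in; nothing more can be done
None
```

The spatula is in the middle rest, tip first under the clip and against the end stop (peak push about 22 N), released and handed in at about 25.5 s; the first grip closed on air just above the handle, and the hand-in returned no verdict.

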